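Bring the red-capped spice round to the arrow

TASK

Turn the spice carousel on the kitchen table until the red-capped jar stands right at the white arrow on the carousel's foot, by pushing its wooden arms round with a fingertip. Turn it gently, without touching the jars or the tray; lift nothing, and leave everything else on the table where it is. Finish with the hand clear.

Things in the scene. Friction and masses are not known exactly. Their poses are not given: they have to be found in the camera images.
- stand: fixed black round foot of the spice carousel, 210 mm across and 8 mm thick; origin on the table on the carousel's turning axis (z = 0). Its +x axis points outward along a black tab (50 mm wide, reaching 170 mm from the axis, 8 mm high) that bears a white arrowhead pointing inward at the serving place. The tab lies below the arms, which pass freely over it
- mark (a point): the serving place: the point 60 mm from the turning axis in the arrow's direction, at the height of the tray's floor (26 mm above the table). The stand is fixed, so this point does not turn with the tray
- carousel: the turning part: wooden tray and four dark wooden arms, pointing along its own +x, +y, -x and -y. Origin on the turning axis, 18 mm above the table. Turns about the vertical either way without stops and stays where it is left (friction about 0.12 N m: 1 N at an arm). Upright dividers below the arms part the tray into quarters; the hub's top is 78 mm above the table
- push_end (a point): centre of the ball at the end of the carousel's +x arm, 128 mm from the axis, 60 mm above the table; the other three arms are alike. An arm is a level round bar 12 mm thick ending in an 18 mm ball. Bare, pushable stretch: 100 to 130 mm from the axis, beyond the tray's rim, with only the foot or its tab (8 mm high) below
- tray: the wooden tray itself without the arms (part of the carousel, same origin and axes), 190 mm across, its floor 26 mm above the table, with four shallow ring seats 60 mm from the axis, midway between the arms
- jar_red: loose spice jar with a bright red cap, 42 mm across, 65 mm tall, about 110 g; origin at the centre of its underside. It stands in a seat (8 mm deep) of the carousel, 60 mm from the axis, midway between two arms, and rides round with it; its cap's top is 91 mm above the table. Which jar is in which seat varies. The one to bring to the arrow
- jar_white: loose spice jar with a white cap, 42 mm across, 65 mm tall, about 110 g; origin at the centre of its underside. It stands in a seat (8 mm deep) of the carousel, 60 mm from the axis, midway between two arms, and rides round with it; its cap's top is 91 mm above the table. Which jar is in which seat varies
- jar_green: loose spice jar with a green cap, 42 mm across, 65 mm tall, about 110 g; origin at the centre of its underside. It stands in a seat (8 mm deep) of the carousel, 60 mm from the axis, midway between two arms, and rides round with it; its cap's top is 91 mm above the table. Which jar is in which seat varies
- jar_black: loose spice jar with a black cap, 42 mm across, 65 mm tall, about 110 g; origin at the centre of its underside. It stands in a seat (8 mm deep) of the carousel, 60 mm from the axis, midway between two arms, and rides round with it; its cap's top is 91 mm above the table. Which jar is in which seat varies
- tumbler: loose upturned glass, 68 mm across, 88 mm tall, on the table about 210 to 245 mm from the axis beside the tab on its left as seen looking outward from the axis; origin under its centre. Bystander
- mug: loose white mug, 80 mm across, 90 mm tall; origin under its centre. Bystander on the left
- goblet: loose upturned stemmed glass, 80 mm across, 156 mm tall; origin under its centre. Bystander on the left
- sauce: loose brown sauce bottle with a green cap, 54 mm across, 160 mm tall; origin under its centre. Bystander on the right
- mill: loose dark wooden pepper mill, 54 mm across, 140 mm tall; origin under its centre. Bystander on the right

How it is judged (in metres and radians):
On the way:
1. a finger pushes on the carousel (contact force between the fingers and carousel above 0.2 N), for 0.02 s.
At the end, for the whole second after the job is handed in: the red-capped jar's axis is within 12 mm (level distance) of the serving place at the arrow, the carousel is at rest, and all four jars stand upright in their seats (horizontal distance between jar_red and mark below 0.012 m and angular speed of carousel below 0.1 rad/s and height (world z) of jar_red between 0.018 and 0.036 m and angle between each of jar_red, jar_white, jar_green, jar_black's own z axis and vertical below 0.15 rad and linear speed of each of jar_red, jar_white, jar_green, jar_black below 0.02 m/s and height (world z) of jar_white between 0.018 and 0.036 m and height (world z) of jar_green between 0.018 and 0.036 m and height (world z) of jar_black between 0.018 and 0.036 m); the robot touches nothing.
It fails at once if a jar is touched by the robot (over 0.5 N) (contact force between any of the fingers, the arm and jar_red above 0.5 N or contact force between any of the fingers, the arm and jar_white above 0.5 N or contact force between any of the fingers, the arm and jar_green above 0.5 N or contact force between any of the fingers, the arm and jar_black above 0.5 N).
It fails at once if the tray is pressed or pushed itself instead of an arm (over 2 N) (contact force between any of the fingers, the arm and tray above 2 N).
It fails at once if a jar is lifted 15 mm or tipped ((height (world z) of jar_red above 0.041 m or angle between jar_red's own z axis and vertical above 0.35 rad) or (height (world z) of jar_white above 0.041 m or angle between jar_white's own z axis and vertical above 0.35 rad) or (height (world z) of jar_green above 0.041 m or angle between jar_green's own z axis and vertical above 0.35 rad) or (height (world z) of jar_black above 0.041 m or angle between jar_black's own z axis and vertical above 0.35 rad)).
It fails at once if the carousel is spun fast (over 2.5 rad/s) (angular speed of carousel above 2.5 rad/s).
It fails at once if a bystander on the table is moved by 20 mm or more (distance of any of tumbler, mug, sauce, mill, goblet from where it was at the start of the episode above 0.02 m).
It also fails if it takes over 67 s, if anything falls off the work surface, if the arm or the gripper's body presses on something with over 40 N, if the wrist force passes 120 N, or if a joint passes its speed limit or range.

ROBOT

A 6-joint arm with a two-finger parallel gripper is mounted at the origin on the work surface. World frame = base frame: x ahead of the robot, y to its left, z up, the work surface at z = 0. Lengths are in mm, angles in degrees, forces in N, time in s.
With the tool pointing down it reaches from about 350 to 850 mm from the base axis. Payload 8.1 kg.
Tool frame: the origin (TCP) lies midway between the tips of the shut fingers; the grasp point (between the pads) lies 19 mm behind it; z points along the fingers, y is the line along which they close (so a half turn about z gives the same grasp; the last joint's range is limited). The gripper opens to 85 mm and grips with 20 to 120 N. Pads are 22 mm wide; open, the fingers measure 114 mm over their backs; the gripper's body (76 mm by 85 mm) begins 54 mm behind the grasp point. The pads swing forward as they close: fully open they stand 13 mm farther back than shut.
Start: joints at [-78.404, 7.471, 85.268, -0, 87.261, -4.893], TCP at [170.326, -575.321, 231.292] pointing down, gripper open.
Joint ranges: [-169.43, 169.43], [-51.17, 129.36], [1.28, 143.12], [-76.62, 256.62], [0, 156.53], [-152.29, 152.29]. Speed limits (degrees/s): [136.94, 136.94, 159.86, 180, 180, 180].

INTERFACE

Orientations are given as [roll, pitch, yaw] about the fixed x, y, z axes, in that order (R = Rz(yaw) Ry(pitch) Rx(roll)).
In Python, from bench import sense, snapshot, order, finder gives the robot as it stands.
- The arm moves only by the tool send_rows, never from a script. Its argument "steps" is a list of rows, each a list of 2 entries, a list of its own where there are three numbers: the shift along the world's x, y, z in units of 30 mm (1.0 is 30 mm), then the turn, a rotation vector about the world's x, y, z in rad. In form: [[[dx, dy, dz], [wx, wy, wz]], ...]. A call has 1 to 10 rows; each row is the pose to reach, as a shift and turn from the pose commanded when the call began; what a row does not reach only later rows make up. A row lasts 1/8 s, in which the tool goes at most 62.5 mm and 10.7 degrees, less where a joint would pass 70% of its speed; a pose out of reach is approached as far as the arm can. A call with a gripper value outside its range is refused whole. "fingers" is the closure, from 0 (fully open) to 1 (shut), set as the call begins (left out, the last holds). The fingers move at their own pace and stop on an object; "squeeze" is the grip in N (left out, the last holds). Time passes only in rows, so rows that repeat a pose let the fingers close. It gives the time, the measured TCP pose, the force, the opening and the grip force at its end, in the units of the state.
- sense(): the state, without advancing time (a new reading comes with each control period).
- snapshot(name): name is "scene" or "top"; returns a dict with "img" (420x560x3 uint8, red, green, blue), "K" (3x3 intrinsics, pixels), "pose" (4x4, takes a point from camera to world coordinates). Camera axes: x right, y up, looking along -z (the intrinsics and any distortion apply to the point x, -y, -z); pixel columns grow to the right and rows downward; lengths in mm; the calibration is good to about 2 mm. A picture is of the moment at which its call begins. There is no depth.
- order.hand_in(): hands the job in; it is judged then, once.
Trained networks look in the newest picture that a camera, given by its name, has taken for a name from the list of things; names that differ only in an ending like _2 or _b are one class to them, and where a whole thing is asked for, a point or a joint stands for the part that bears it (a point fixed in the world has none). Each returns a list of dicts, best first, with "confidence" (0 to 1); they miss things now and then, are a little off and sometimes report something else, mostly with a low value. They report only what shows in the picture. A call takes as long as a camera call.
- finder.find_in(label, camera): "box" ([left, top, width, height] as shares, 0 to 1, of the picture: columns of its width, rows of its height, round what is visible of it).
- finder.trace(label, camera): "mask" (420x560 bool, what is visible of it) and "box" ([left, top, width, height] as shares, 0 to 1, of the picture: columns of its width, rows of its height, round what is visible of it).
- finder.pinpoint(label, camera): "at" ([column, row] as shares, 0 to 1, of the picture: columns of its width, rows of its height: a listed point, or the origin of a listed thing).
The state is a dict: "time": time; "joint_pos": joint angles; "qd": joint speeds; "joint_efforts": joint torques, N m; "tool_pos": TCP position; "tcp_rot": TCP orientation; "ft_force": force on the tool from outside, world axes, zero at the start; "wrist_torque": the same for the moment, N m; "finger_gap": finger opening in mm; "grip_force": force on a finger pad.
Only numpy, scipy, OpenCV 4.12 (cv2) and the standard library are available. Lean on these libraries where they do the work, as an engineer would, in place of code of your own. Each camera call takes 0.05 s, during which the arm holds its last target. There are 200 camera calls.

## Working session

There is one attempt and no reset: what is moved stays moved. The work goes in short steps, Python scripts to look and compute and a tool call to move; the robot and the scene stay as the last step left them, time stands still between calls to the robot, and variables do not carry over. Pictures are saved under pics/ and viewed, at most 10 in all, crops included, and the job is handed in when it is done.

Besides the shell and the picture viewer there is one more tool, called after "Call:" as a command line: name --argument value ..., lists and objects as JSON in quotes. send_rows: Moves the arm, as the interface text tells. Its arguments: {"type":"object","properties":{"steps":{"type":"array"},"fingers":{"type":"number"},"squeeze":{"type":"number"}},"required":["steps"]}

```bash
mkdir -p pics
cat > h.py <<'E'
import numpy as np,cv2
from bench import sense,snapshot,order,finder
def ray(s,uv,z):
    K=np.array(s["K"]);P=np.array(s["pose"])
    d=np.linalg.inv(K)@np.array([uv[0],uv[1],1.]);d=P[:3,:3]@np.array([d[0],-d[1],-d[2]])
    o=P[:3,3];return o+d*(z-o[2])/d[2]
def proj(s,p):
    K=np.array(s["K"]);P=np.array(s["pose"])
    c=P[:3,:3].T@(np.array(p,float)-P[:3,3]);q=K@np.array([c[0],-c[1],-c[2]]);return q[:2]/q[2]
E
python3 - <<'E'
from h import *
S={}
for c in("scene","top"):
    s=S[c]=snapshot(c);cv2.imwrite(f"pics/{c}0.png",s["img"][...,::-1]);print(c,np.round(s["pose"],2).tolist(),{k for k in s})
    for n,z in(("stand",0),("carousel",18),("push_end",60),("mark",26),("jar_red",26),("jar_white",26),("jar_green",26),("jar_black",26),("tumbler",0),("mug",0),("goblet",0),("sauce",0),("mill",0)):
        r=finder.pinpoint(n,c)
        for q in r[:2]:
            uv=np.array(q["at"])*[560,420];print(n,round(q["confidence"],2),uv.round(),ray(s,uv,z).round(1))
print(sense())
E
```

```text
scene [[-0.84, -0.46, 0.3, 896.53], [0.55, -0.7, 0.46, 470.88], [0.0, 0.55, 0.83, 942.3], [0.0, 0.0, 0.0, 1.0]] {'pose', 'img', 'K'}
carousel 0.91 [291. 220.] [547.2   4.3  18. ]
push_end 0.73 [264. 246.] [661.2  50.2  60. ]
mark 0.84 [274. 231.] [607.   12.6  26. ]
jar_red 0.55 [275. 220.] [586.5 -16.5  26. ]
jar_white 0.77 [294. 240.] [577.9  61.   26. ]
jar_white 0.37 [200. 137.] [ 613.9 -385.7   26. ]
jar_green 0.77 [316. 222.] [499.6  49.4  26. ]
jar_green 0.64 [294. 221.] [546.7  14.4  26. ]
jar_black 0.54 [293. 203.] [514.7 -34.5  26. ]
tumbler 0.78 [239. 287.] [755.4  84.6   0. ]
tumbler 0.58 [277. 229.] [588.9  -3.4   0. ]
mug 0.88 [418. 352.] [500.4 436.6   0. ]
sauce 0.93 [204. 136.] [ 592.4 -408.4    0. ]
mill 0.93 [251. 120.] [ 435.2 -388.6    0. ]
mill 0.52 [239. 285.] [754.4  79.9   0. ]
top [[-0.03, 0.99, -0.12, 475.58], [-1.0, -0.02, 0.01, 9.13], [0.01, 0.12, 0.99, 1135.8], [0.0, 0.0, 0.0, 1.0]] {'pose', 'img', 'K'}
carousel 0.61 [275. 238.] [533.   12.6  18. ]
push_end 0.57 [263. 190.] [662.4  43.4  60. ]
mark 0.6 [277. 216.] [592.8   5.2  26. ]
jar_red 0.56 [267. 2
[... 379 characters left out ...]
.6    0. ]
{'time': 1.4, 'joint_pos': array([-7.84043857e+01,  7.47075218e+00,  8.52666241e+01, -5.13761841e-04,
        8.72624481e+01, -4.89299285e+00]), 'qd': array([ 0.06035703, -0.01771734, -0.13468593,  0.0359104 ,  0.06180485,
       -0.0762005 ]), 'joint_efforts': array([-5.52299343e-05, -5.69310200e+01, -5.00855827e+01, -2.64590244e-04,
        1.33298072e-03, -2.37991429e-06]), 'tool_pos': array([ 170.31504802, -575.32638322,  231.30782579]), 'tcp_rot': array([1.79999869e+02, 5.26287166e-04, 1.64886317e+01]), 'ft_force': array([ 0.33954974, -0.49882452, -0.21039549]), 'wrist_torque': array([ 0.00872842, -0.02368426, -0.00216065]), 'grip_force': 0.0, 'finger_gap': 85.31961438888345}
```

View pics/scene0.png

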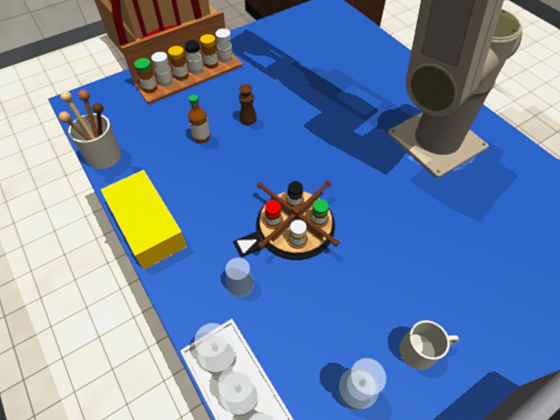

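View pics/top0.png

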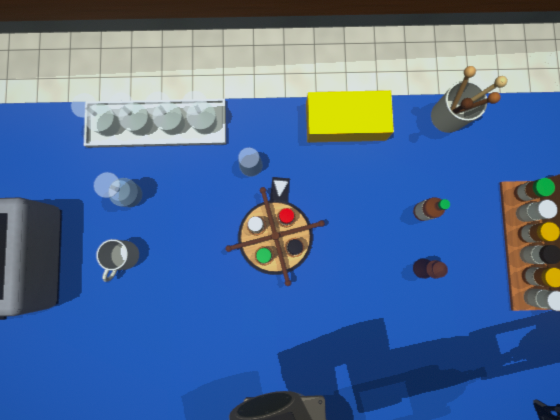

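The pictures show the carousel at about (275,238) in the top view. Its arm ends are near (263,190), (325,223), (288,284) and (229,249), the arrow at (281,188), the red cap at (286,215) and the tumbler at (249,160). Next I'll refine the axis, arrow and red cap from colour.

```bash
cat >> h.py <<'E'
def cent(m,near,r=25):
    n,l,st,c=cv2.connectedComponentsWithStats(m.astype(np.uint8))
    return sorted([(np.hypot(*(c[i]-near)),st[i,4],c[i]) for i in range(1,n) if st[i,4]>15 and np.hypot(*(c[i]-near))<r],key=lambda t:t[0])
def red(s,near):
    h=s["img"].astype(int);m=(h[...,0]>140)&(h[...,1]<70)&(h[...,2]<70)
    return cent(m,near,60)
E
python3 - <<'E'
from h import *
t=snapshot("top");s=snapshot("scene")
for c,S,nr,na,ends in(("top",t,(286,215),(281,188),[(263,190),(325,223),(288,284),(229,249)]),("scene",s,(273,209),(247,245),[(260,185),(329,183),(337,242),(263,246)])):
    r=red(S,nr)
    print(c,"red",r, ray(S,r[0][2],88).round(1) if r else 0)
    h=S["img"].astype(int);a=cent((h.min(2)>165),na,12);print("arrow",a,ray(S,a[0][2],8).round(1) if a else 0)
    m=(h[...,2]<h[...,0])  # foot excluded; arms brownish
    E=np.array([ray(S,e,60) for e in ends]);print(E.round(0).tolist(),E.mean(0).round(1))
    f=finder.trace("stand",c)
    for q in f[:1]: print("stand",q["confidence"],(np.array(q["box"])*[560,420,560,420]).round())
def crop(S,c,k): 
    x,y=c;return cv2.resize(S["img"][y-62:y+62,x-62:x+62,::-1],None,fx=k,fy=k,interpolation=cv2.INTER_CUBIC)
cv2.imwrite("pics/c.png",np.hstack([crop(t,(275,236),3.2),crop(s,(293,220),3.2)]))
E
```

```text
top red [(np.float64(0.22384301257644124), np.int32(174), array([286.1091954, 215.1954023]))] [588.4 -17.7  88. ]
arrow [(np.float64(2.510911390741536), np.int32(101), array([279.84158416, 185.77227723]))] [681.6  -4.2   8. ]
[[662.0, 42.0, 60.0], [568.0, -122.0, 60.0], [409.0, -18.0, 60.0], [505.0, 136.0, 60.0]] [535.7   9.4  60. ]
stand 0.98 [239. 175.  77.  96.]
scene red [(np.float64(2.560575582501579), np.int32(171), array([272.66081871, 206.4619883 ]))] [590.1 -18.8  88. ]
arrow [(np.float64(1.9179897770230665), np.int32(142), array([245.28169014, 244.14788732]))] [683.9  -5.    8. ]
[[571.0, -111.0, 60.0], [413.0, -16.0, 60.0], [506.0, 139.0, 60.0], [662.0, 49.0, 60.0]] [537.9  15.3  60. ]
stand 0.68 [235. 221.  99.  36.]
```

View pics/c.png

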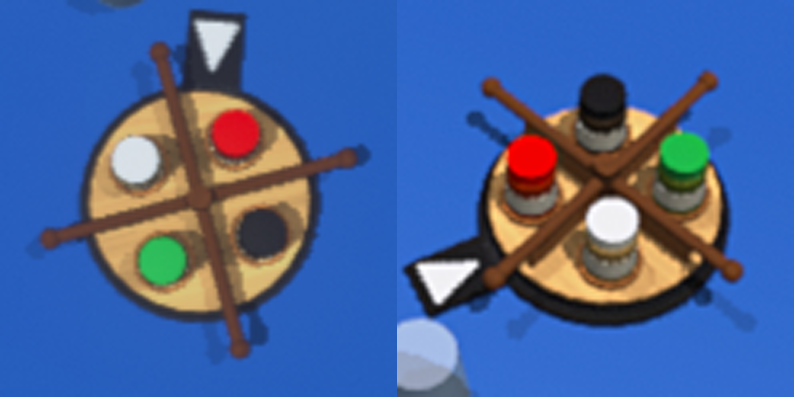

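Estimates: axis (536.5, 11), arrow at −6°, red at −29.5°, so it needs about +23.4° counter-clockwise. I'll push the near-right arm (−74.5°) toward +x with the fingers shut. First move goes above a point behind that arm.

Call:
send_rows --steps '[[[1.2,1.5,0],[0,0,0.05]],[[2.4,3.1,0],[0,0,0.1]],[[3.6,4.7,0],[0,0,0.18]],[[4.8,6.2,0],[0,0,0.18]],[[6,7.7,0],[0,0,0.18]],[[7.2,9.3,0],[0,0,0.18]],[[8.4,10.8,0],[0,0,0.18]],[[9.6,12.4,0],[0,0,0.18]],[[10.8,13.9,0],[0,0,0.18]],[[11.8,15.2,0],[0,0,0.18]]]' --fingers 1

```text
time: 2.85
tool_pos: [525.5, -117.3, 231.5]
tcp_rot: [180.0, -0.0, 26.8]
ft_force: [1.5, -1.0, 1.0]
finger_gap: 0.2
grip_force: 0.0
```

Call:
send_rows --steps '[[[0,0,0],[0,0,0]],[[0,0,0],[0,0,0]],[[0,0,0],[0,0,0]]]'

```text
time: 3.22
tool_pos: [523.8, -120.3, 231.3]
tcp_rot: [180.0, 0.0, 26.7]
ft_force: [0.4, 0.3, -0.8]
finger_gap: 0.4
grip_force: 0.0
```

Call:
send_rows --steps '[[[0,0.1,-1.2],[0,0,0]],[[0,0.1,-2.4],[0,0,0]],[[0,0.1,-3.6],[0,0,0]],[[0,0.1,-4.6],[0,0,0]],[[0,0.1,-5.5],[0,0,0]],[[0,0.1,-6.1],[0,0,0]],[[0,0.1,-6.1],[0,0,0]],[[0,0.1,-6.1],[0,0,0]]]'

```text
time: 4.22
tool_pos: [525.1, -116.9, 49.5]
tcp_rot: [179.9, -0.1, 26.8]
ft_force: [-0.5, -0.8, -0.0]
finger_gap: 0.2
grip_force: 0.0
```

Run:
```python
from h import *
t=snapshot("top");s=snapshot("scene");print(sense()["tool_pos"])
crop=lambda S,x,y:cv2.resize(S["img"][y-62:y+62,x-62:x+62,::-1],None,fx=3.2,fy=3.2,interpolation=cv2.INTER_CUBIC)
cv2.imwrite("pics/d.png",np.hstack([crop(t,275,236),crop(s,293,220)]))
ax=np.array([536.5,11])
for a in(-68,-60,-52.5):
    r=np.radians(a);u=np.array([np.cos(r),np.sin(r)]);n=np.array([-u[1],u[0]])
    print(a,ax+118*u-20*n,(ax+118*u-20*n-sense()["tool_pos"][:2])/30)
```

```text
[ 525.43521986 -116.77126309   49.82347448]
-68 [ 562.15990093 -105.89982671] [1.22415604 0.36238121]
-60 [ 578.17949192 -101.19099765] [1.7581424  0.51934218]
-52.5 [592.46678182 -94.79092273] [2.2343854  0.73267801]
```

View pics/d.png

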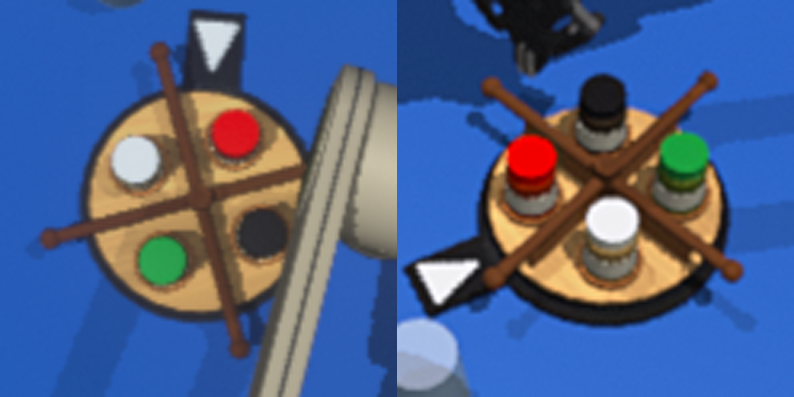

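The fingertip is at crop (528,70), behind and clear of the arm's end ball at (490,88). Now a slow push.

Call:
send_rows --steps '[[[0.2,0.06,0],[0,0,0]],[[0.4,0.12,0],[0,0,0]],[[0.6,0.18,0],[0,0,0]],[[0.8,0.24,0],[0,0,0]],[[1.0,0.3,0],[0,0,0]],[[1.2,0.36,0],[0,0,0]],[[1.35,0.4,0],[0,0,0]],[[1.5,0.44,0],[0,0,0]],[[1.65,0.48,0],[0,0,0]],[[1.75,0.52,0],[0,0,0]]]'

```text
time: 5.58
tool_pos: [577.0, -100.6, 48.2]
tcp_rot: [-180.0, 0.0, 26.8]
ft_force: [-1.6, 0.8, -0.2]
finger_gap: -0.1
grip_force: 0.6
```

Call:
send_rows --steps '[[[0,0,0],[0,0,0]],[[0,0,0],[0,0,0]]]'

```text
time: 5.82
tool_pos: [577.1, -100.9, 48.5]
tcp_rot: [180.0, -0.0, 26.8]
ft_force: [0.1, 0.4, -0.5]
finger_gap: -0.1
grip_force: 0.0
```

```bash
cat >> h.py <<'E'
def chk():
    for c,near in(("top",(283,212)),("scene",(268,212))):
        s=snapshot(c);r=red(s,near)
        for q in r[:2]:
            p=ray(s,q[2],88);d=p[:2]-[536.5,11];print(c,q[1],q[2].round(1),p.round(1),"rad",np.hypot(*d).round(1),"ang",np.degrees(np.arctan2(d[1],d[0])).round(1))
    print(sense()["tool_pos"])
E
python3 -c "
from h import *
chk()"
```

```text
top 166 [280.9 212.8] [594.9  -4.2  88. ] rad 60.3 ang -14.6
scene 175 [273.5 211.4] [596.5  -5.3  88. ] rad 62.1 ang -15.2
[ 577.00664614 -100.88862267   48.50870315]
```

Call:
send_rows --steps '[[[0.15,0.06,0],[0,0,0]],[[0.3,0.12,0],[0,0,0]],[[0.42,0.18,0],[0,0,0]],[[0.52,0.22,0],[0,0,0]],[[0.6,0.25,0],[0,0,0]],[[0.6,0.25,0],[0,0,0]],[[0.6,0.25,0],[0,0,0]]]'

```text
time: 6.8
tool_pos: [595.0, -93.3, 48.4]
tcp_rot: [180.0, -0.0, 26.8]
ft_force: [-0.4, 0.9, 0.1]
finger_gap: 0.3
grip_force: 0.0
```

```bash
python3 -c "
from h import *
chk()"
```

```text
top 168 [277.3 212.3] [596.7   5.1  88. ] rad 60.5 ang -5.6
scene 173 [274.8 214.5] [598.6   4.2  88. ] rad 62.5 ang -6.2
[594.9848245  -93.34163708  48.45811188]
```

The jar is at about −5.9°, against the arrow at −6°. I'll back off the way I came, slightly outward, then go up.

Call:
send_rows --steps '[[[-0.4,-0.3,0],[0,0,0]],[[-0.9,-0.7,0],[0,0,0]],[[-1.4,-1.1,0],[0,0,0]],[[-1.6,-1.3,0],[0,0,0]],[[-1.6,-1.3,1.2],[0,0,0]],[[-1.6,-1.3,2.6],[0,0,0]],[[-1.6,-1.3,4.2],[0,0,0]],[[-1.6,-1.3,6.1],[0,0,0]],[[-2.0,-2.8,6.1],[0,0,0]],[[-2.4,-4.4,6.1],[0,0,0]]]'

```text
time: 8.15
tool_pos: [523.1, -226.3, 232.9]
tcp_rot: [179.9, -0.1, 26.9]
ft_force: [0.4, -0.3, -0.4]
finger_gap: 0.1
grip_force: 0.0
```

Call:
send_rows --steps '[[[-1,-1.5,0],[0,0,0]],[[-2,-3,0],[0,0,0]],[[-2,-3,0],[0,0,0]],[[-2,-3,0],[0,0,0]]]'

```text
time: 8.65
tool_pos: [462.8, -315.2, 231.3]
tcp_rot: [-180.0, -0.0, 26.7]
ft_force: [0.3, -0.2, -0.1]
finger_gap: -0.6
grip_force: 0.0
```

```bash
python3 -c "
from h import *
chk()
t=snapshot('top');s=snapshot('scene')
crop=lambda S,x,y:cv2.resize(S['img'][y-62:y+62,x-62:x+62,::-1],None,fx=3.2,fy=3.2,interpolation=cv2.INTER_CUBIC)
cv2.imwrite('pics/e.png',np.hstack([crop(t,275,236),crop(s,293,220)]))"
```

```text
top 168 [277.3 212.4] [596.4   5.1  88. ] rad 60.1 ang -5.7
scene 174 [274.8 214.5] [598.6   4.1  88. ] rad 62.5 ang -6.3
[ 463.42283633 -314.30952492  231.35146084]
```

View pics/e.png

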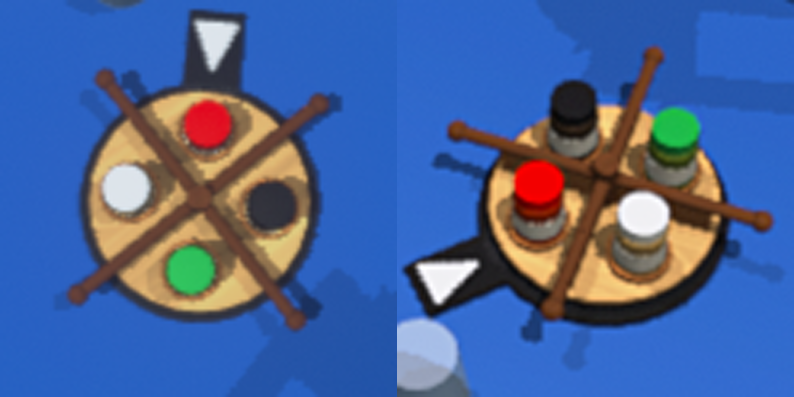

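The red cap at crop (208,125) lies in line with the arrow (216,45) and the hub (200,198). All jars are upright and the hand is clear.

```bash
python3 -c "
from h import *
print(order.hand_in())"
```

```text
the job is handed in; nothing more can be done
None
```

The red-capped jar now stands at the white arrow, within about 1° by the cameras, with all four jars upright and the hand clear; the job is handed in, but no verdict came back.

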